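Start the garlic roaster

ROBOT

A 7-joint arm with a two-finger parallel gripper is mounted at the origin on a cart in front of the work surface, level with it; the furniture and walls round the work are solid. World frame = base frame: x ahead of the robot, y to its left, z up, the work surface at z = 0. Lengths are in m, angles in degrees, forces in N, time in s.
With the tool pointing down it reaches from about 0.425 to 0.875 m from the base axis. Payload 8.4 kg.
Tool frame: the origin (TCP) lies on the front face of the gripper's body, between the roots of the fingers; the fingertips stand 70 mm ahead of it and the grasp point (between the pads) lies 51 mm ahead of it (arm.pinch_z is the distance from the TCP to the grasp point, in m); z points along the fingers, y is the line along which they close (so a half turn about z gives the same grasp; the last joint's range is limited). The gripper opens to 87 mm and grips with 3 to 60 N. Pads are 19 mm wide; open, the fingers measure 117 mm over their backs; the gripper's body (75 mm by 190 mm) begins 51 mm behind the grasp point.
Start: joints at [57.743, 19.091, 2.286, 83.961, -0.768, 76.965, -3.352], TCP at [0.291, -0.581, 0.292] pointing down, gripper open.
Joint ranges: [-147.57, 147.57], [-21.85, 119.76], [-74.77, 79.35], [14.55, 137.4], [-85.83, 265.84], [4.83, 119.75], [-152.11, 152.11]. Speed limits (degrees/s): [127.2, 127.2, 159.86, 159.86, 180, 180, 180].

INTERFACE

Orientations are given as a 3x3 rotation matrix whose columns are the frame's x, y, z axes.
In Python, from rig import arm gives the robot as it stands. The module is installed in compiled form; this text tells all that it offers.
- The arm moves only by the tool drive_tool, never from a script. Its argument "moves" is one flat list of numbers, 6 for each row, row after row: the shift along the world's x, y, z in cm, then the turn, a rotation vector about the world's x, y, z in degrees. In form: [dx, dy, dz, wx, wy, wz, dx, dy, dz, wx, wy, wz, ...]. A call has 1 to 5 rows; each row is the pose to reach, as a shift and turn from the pose commanded when the call began; what a row does not reach only later rows make up. A row lasts 1/12 s, in which the tool goes at most 41.7 mm and 7.16 degrees, less where a joint would pass 70% of its speed; a pose out of reach is approached as far as the arm can. A call with a gripper value outside its range is refused whole. "fingers" is the opening, from -1 (shut) to 1 (fully open), set as the call begins (left out, the last holds). The fingers move at their own pace and stop on an object; "newtons" is the grip in N (left out, the last holds). Time passes only in rows, so rows that repeat a pose let the fingers close. It gives the time, the measured TCP pose, the force, the opening and the grip force at its end, in the units of the state.
- arm.get_state(): the state, without advancing time (a new reading comes with each control period).
- arm.camera(name): name is "side" or "top"; returns (picture, depth): 400x640x3 uint8, blue, green, red; 400x640 float32, m along the optical axis (not along the pixel's ray), 0 where there is no reading.
- arm.get_calibration(name): a dict with "intrinsics" (3x3 intrinsics, pixels), "pose" (4x4, takes a point from camera to world coordinates). Camera axes: x right, y down, z forward; pixel columns grow to the right and rows downward; lengths in m; the calibration is good to about 2 mm. A picture is of the moment at which its call begins. get_calibration takes no time and is no camera call.
- arm.close_job(): hands the job in; it is judged then, once.
The state is a dict: "time": time; "q": joint angles; "joint_vel": joint speeds; "joint_efforts": joint torques, N m; "tool_pos": TCP position; "tcp_rot": TCP orientation; "contact_force": force on the tool from outside, world axes, zero at the start; "ft_torque": the same for the moment, N m; "opening": finger opening in m; "grasp_force": force on a finger pad.
Only numpy, scipy, OpenCV 4.12 (cv2) and the standard library are available. Lean on these libraries where they do the work, as an engineer would, in place of code of your own. Each camera call takes 0.05 s, during which the arm holds its last target. There are 200 camera calls.

TASK

Put the garlic bulb into the pan of the small electric roaster, lowering it in rather than dropping it, and fold the orange lid fully shut. Only then press the roaster's red start button all the way down, hold it a moment and release it. Leave the blue button and the other things on the worktop alone.

Things in the scene. Friction and masses are not known exactly. Their poses are not given: they have to be found in the camera images.
- roaster: White electric roaster, fixed. Origin: at worktop height under the middle of its pan; x to its back (away from the robot at yaw 0), y to its left, z up. Pan block 150 x 150 mm, rim at z = 75 mm; cavity 132 x 132 mm, steel floor at z = 15 mm. A control deck on its right (x -75..75, y -150..-72, top z = 58 mm) carries two push buttons.
- lid (a joint): Hinge of the orange lid, along the pan's back rim. 0 rad = fully shut (level, its top at z = 88 mm), 1.57 = upright, 2.0 = leaning back. Starts wide open. Stiff (0.17 N m): it stays where it is left and must be brought all the way down. Panel 148 x 148 x 12 mm, with a black lip at the free edge (50 mm wide, 8 mm thick, to 171 mm from the hinge).
- lid_hinge (a point): Middle of the lid's hinge axis: at x = 75, y = 0, z = 76 mm of the roaster; the axis runs along the roaster's y. Its frame turns with the lid: the panel extends along its -x, its outer face looks along its +z.
- lid_edge (a point): Middle of the lid panel's free edge, on the outer face (150 mm from the hinge axis); it moves with the lid.
- start (a joint): Travel of the red start button, m: 0 = up, 0.006 = fully down. A spring pushes it up; fully down takes 5 N.
- start_top (a point): Middle of the top of the red start button (28 mm across, in a black collar 44 mm across), at x = 26, y = -112, z = 80 mm of the roaster when up. It is pressed straight down.
- lamp (a joint): Travel of the blue lamp button, m: 0 = up, 0.005 = down. Not to be pressed.
- lamp_top (a point): Middle of the top of the smaller blue lamp button (20 mm across), 68 mm in front of the red one on the same deck. Not to be pressed.
- garlic: Pinkish-white garlic bulb, 48 x 50 mm and 51 mm high with its stalk, 24 g, standing loose on the worktop. Origin: middle of its underside, z up.
- garlic_mid (a point): Middle of the garlic bulb's thick part, 22 mm above its underside.
- onion: Brown onion, about 75 mm across and 77 mm high; origin at the middle of its underside. A bystander.
- spice_c: Clear spice jar with a red cap, 47 mm across, 97 mm high; origin at the middle of its underside. A bystander.
- white_bowl: White bowl of dry pasta, 98 mm across, 61 mm high; origin at the middle of its underside. A bystander.
- small_glass: Small drinking glass, 49 mm across, 62 mm high; origin at the middle of its underside. A bystander.
Not all that is in view belongs to the job. What is shaped like the garlic but turquoise or yellow is not meant.

How it is judged (in metres and radians):
On the way, in this order (a step that is already met when the one before it is completed fails the run):
1. the garlic lies in the roaster's pan, let go of (x of garlic_mid in the frame of roaster between -0.062 and 0.062 m and y of garlic_mid in the frame of roaster between -0.062 and 0.062 m and z of garlic_mid in the frame of roaster between 0.01 and 0.055 m and contact force between the fingers and garlic below 0.1 N and linear speed of garlic below 0.05 m/s), for 0.2 s.
2. the lid is fully shut (value of joint lid below 0.05 rad), for 0.2 s.
3. the red start button is fully down (value of joint start above 0.0048 m), for 0.2 s.
At the end, for the whole second after the job is handed in: The garlic lies at rest in the roaster's pan (its middle within 62 mm of the pan's middle both ways and 10 to 55 mm above the worktop), the lid is shut to within 0.05 rad, and both buttons are up again (within 1.5 mm) (x of garlic_mid in the frame of roaster between -0.062 and 0.062 m and y of garlic_mid in the frame of roaster between -0.062 and 0.062 m and z of garlic_mid in the frame of roaster between 0.01 and 0.055 m and value of joint lid below 0.05 rad and value of joint each of start, lamp below 0.0015 m and linear speed of garlic below 0.05 m/s); the robot touches nothing.
It fails at once if the red start button is pressed (more than 3 mm) while the lid is not shut (over 0.1 rad) (value of joint start above 0.003 m and value of joint lid above 0.1 rad).
It fails at once if the blue lamp button is pressed (more than 3 mm) (value of joint lamp above 0.003 m).
It fails at once if the garlic is dropped (falls free at more than 1 m/s, a fall of about 5 cm) (linear speed of garlic above 1 m/s and contact force between the fingers and garlic below 0.01 N).
It fails at once if the onion, spice jar, bowl of pasta or small glass is moved more than 30 mm or tipped over (distance of any of onion, spice_c, white_bowl, small_glass from where it was at the start of the episode above 0.03 m or angle between any of onion, spice_c, white_bowl, small_glass's own z axis and vertical above 0.5 rad).
It also fails if it takes over 58 s, if anything falls off the work surface, if the arm or the gripper's body presses on something with over 40 N, if the wrist force passes 120 N, or if a joint passes its speed limit or range.

## Working session

There is one attempt and no reset: what is moved stays moved. The work goes in short steps, Python scripts to look and compute and a tool call to move; the robot and the scene stay as the last step left them, time stands still between calls to the robot, and variables do not carry over. Pictures are saved under pics/ and viewed, at most 10 in all, crops included, and the job is handed in when it is done.

Besides the shell and the picture viewer there is one more tool, called by a JSON object that holds its "fn" and its "kwargs", one argument or row to a line. drive_tool: Moves the arm, as the interface text tells. Its arguments: {"type":"object","properties":{"moves":{"type":"array"},"fingers":{"type":"number"},"newtons":{"type":"number"}},"required":["moves"]}

```bash
mkdir -p pics; cat > h.py <<'E'
import numpy as np, cv2
from rig import arm
def snap(tag):
    for n in ("side","top"):
        im,d=arm.camera(n); cv2.imwrite(f"pics/{n}_{tag}.png",im); np.save(f"pics/{n}_{tag}.npy",d)
def pt(n,tag,u,v,r=1):
    d=np.load(f"pics/{n}_{tag}.npy"); c=arm.get_calibration(n); K=c["intrinsics"]
    w=d[v-r:v+r+1,u-r:u+r+1]; z=np.median(w[w>0]) if (w>0).any() else np.nan
    return (c["pose"]@np.r_[np.linalg.inv(K)@[u,v,1]*z,1])[:3].round(4)
def proj(n,p):
    c=arm.get_calibration(n); q=np.linalg.inv(c["pose"])@np.r_[p,1]; x=c["intrinsics"]@q[:3]; return x[:2]/x[2]
E
python3 - <<'E'
from h import *
snap("a")
for n in("side","top"): c=arm.get_calibration(n);print(n,c["intrinsics"].round(1).tolist(),c["pose"].round(3).tolist())
s=arm.get_state();print(s)
E
```

```text
side [[409.7, 0.0, 320.0], [0.0, 409.7, 199.8], [0.0, 0.0, 1.0]] [[0.999, 0.014, -0.042, 0.611], [0.044, -0.428, 0.903, -1.019], [-0.005, -0.903, -0.429, 0.605], [0.0, 0.0, 0.0, 1.0]]
top [[505.5, 0.0, 309.5], [0.0, 505.5, 192.6], [0.0, 0.0, 1.0]] [[0.029, -0.992, 0.125, 0.385], [-1.0, -0.028, 0.01, 0.074], [-0.006, -0.125, -0.992, 1.506], [0.0, 0.0, 0.0, 1.0]]
{'time': 0.1, 'q': array([57.74429457, 19.12859474,  2.28627612, 84.00436317, -0.7677419 ,
       76.96502496, -3.3517046 ]), 'joint_vel': array([-0.06895431, -0.11790692, -0.06769145, -0.11151662,  0.06820135,
        0.00059073,  0.08036954]), 'joint_efforts': array([ 3.17417544e-03, -6.57814121e+01,  1.33973591e+00, -4.04708469e+01,
       -5.96767967e-02,  4.09727159e-02,  1.09449654e-04]), 'tool_pos': array([ 0.29058899, -0.58108312,  0.29145248]), 'tcp_rot': array([[ 8.94391755e-01,  4.47283849e-01, -7.39877327e-04],
       [ 4.47284448e-01, -8.94390902e-01,  1.23995752e-03],
       [-1.07126576e-04, -1.43994341e-03, -9.99998958e-01]]), 'contact_force': array([ 1.16140144, -0.0554691 ,  0.7303586 ]), 'ft_torque': array([-0.02394343, -0.02170865, -0.01516995]), 'grasp_force': 0.0, 'opening': 0.086863419827647}
```

View pics/top_a.png

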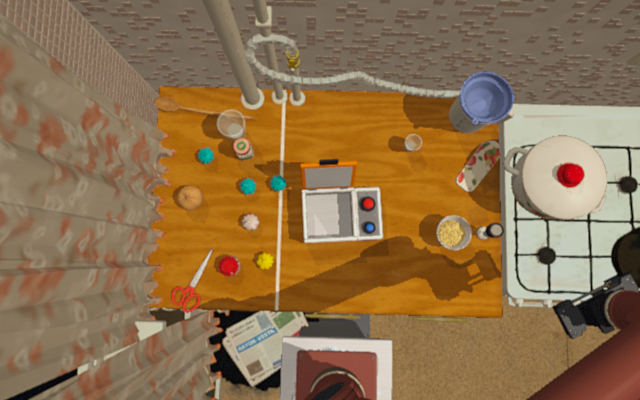

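View pics/side_a.png

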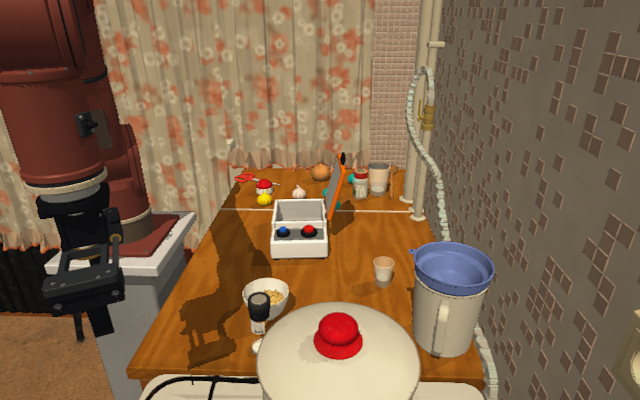

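The top view shows the garlic at (250,222), the pan at about (303-355, 190-240), red button (367,203), blue button (370,228), and the open lid at (328,175). In the side view the garlic is at (299,192) and the red button at (309,230).

```bash
python3 - <<'E'
from h import *
for nm,u,v in [("garlic",250,222),("g2",248,224),("g3",253,221),("red",367,203),("blue",370,228),("fl",305,240),("fr pan",356,238),("deck fr",380,237),("deck br",379,190),("bl",304,192),("floor",328,215),("lid lip",328,162),("lip l",320,162),("lip r",337,161),("lidL",306,166),("lidR",353,165),("turq",278,184),("yellow",264,261),("jar",243,148),("onion",190,197),("red thing",230,266),("bowl",453,233),("line",280,215),("glass",413,142),("pipe",281,97)]: print(nm,pt("top","a",u,v))
print()
for nm,u,v in [("garlic",299,192),("red",309,230),("blue",283,232),("lip",343,158),("lidtop",339,165),("turq",330,191)]: print(nm,pt("side","a",u,v))
a=cv2.imread("pics/top_a.png")[140:260,230:390]; b=cv2.imread("pics/side_a.png")[140:265,240:400]
cv2.imwrite("pics/c1.png",np.vstack([cv2.resize(a,(800,600))[:, :]]))
cv2.imwrite("pics/c2.png",cv2.resize(b,(768,600)))
E
```

```text
garlic [0.4782 0.2593 0.0408]
g2 [0.4723 0.2649 0.0402]
g3 [0.4814 0.2508 0.0399]
red [ 0.5389 -0.0751  0.0796]
blue [ 0.4683 -0.0845  0.0797]
fl [0.4297 0.0976 0.0736]
fr pan [ 0.4395 -0.0463  0.0709]
deck fr [ 0.4448 -0.116   0.0563]
deck br [ 0.5804 -0.1118  0.0548]
bl [0.5661 0.1045 0.0741]
floor [0.5073 0.0327 0.0112]
lid lip [0.6248 0.0422 0.234 ]
lip l [0.6242 0.0626 0.2343]
lip r [0.6275 0.0194 0.2366]
lidL [0.6154 0.0983 0.2198]
lidR [ 0.6225 -0.0233  0.2138]
turq [0.5918 0.1821 0.0403]
yellow [0.3673 0.2141 0.0414]
jar [0.6846 0.2814 0.0963]
onion [0.5438 0.4324 0.0632]
red thing [0.3503 0.3109 0.0435]
bowl [ 0.4629 -0.3283  0.0412]
line [ 5.042e-01  1.757e-01 -2.000e-04]
glass [ 0.7336 -0.2169  0.0173]
pipe [0.8607 0.184  0.0229]

garlic [0.4816 0.2452 0.0323]
red [ 0.5393 -0.0902  0.0758]
blue [ 0.4713 -0.0931  0.0701]
lip [0.6255 0.0228 0.2347]
lidtop [0.6151 0.0326 0.211 ]
turq [0.5908 0.0435 0.128 ]
```

View pics/c1.png

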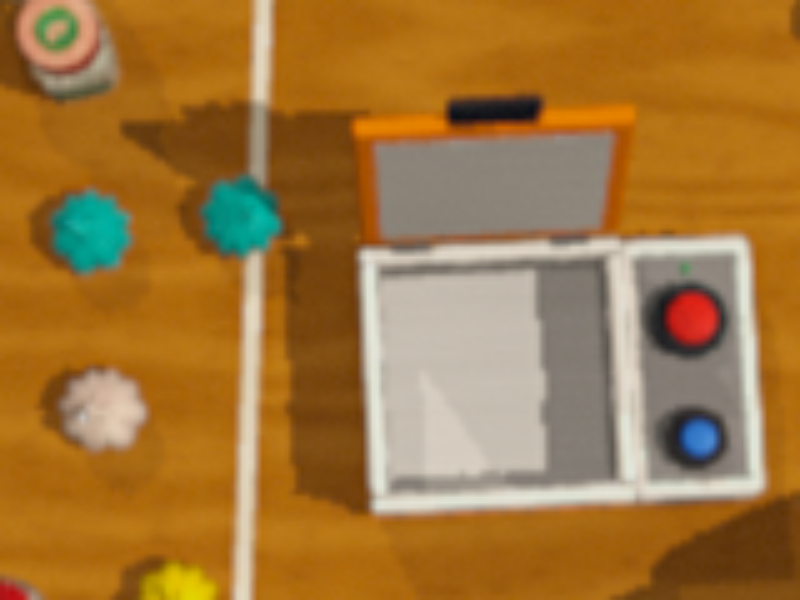

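View pics/c2.png

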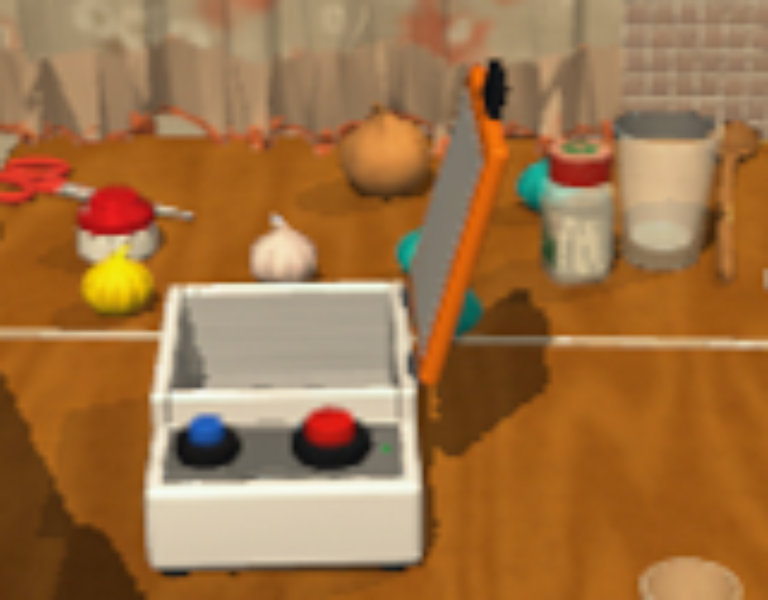

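Crops: in the top view the garlic bulb centre is (250.6,222), red button (368.4,203.4), blue (369.8,227.4), lip (329,162). In the side view the bulb centre is (299,193), red top (308.7,228) and lip (343,158). The lid leans back slightly.

```bash
cat >> h.py <<'E'
def ray(n,u,v):
    c=arm.get_calibration(n); d=c["pose"][:3,:3]@np.linalg.inv(c["intrinsics"])@[u,v,1]; return c["pose"][:3,3],d/np.linalg.norm(d)
def atz(n,u,v,z): o,d=ray(n,u,v); return (o+d*(z-o[2])/d[2]).round(4)
def tri(a,b):
    A=np.zeros((3,3));y=np.zeros(3)
    for n,u,v in((("top",)+a),(("side",)+b)):
        o,d=ray(n,u,v);P=np.eye(3)-np.outer(d,d);A+=P;y+=P@o
    return np.linalg.solve(A,y).round(4)
E
python3 - <<'E'
from h import *
print("garlic",tri((250.6,222),(299,193)),atz("top",250.6,222,.022))
print("red",tri((368.4,203.4),(308.7,228.5)),atz("top",368.4,203.4,.08)); print("blue",tri((369.8,227.4),(283,228.5)),atz("top",369.8,227.4,.08))
print("lip",tri((329,160.5),(343,155)))
for z,l in [(.075,[(302,189),(304.4,242.4),(357,239.5),(355,188)]),(.058,[(379.6,187.6),(383,238.6)])]:
  for p in l: print(p,atz("top",*p,z))
# plane/edge fits from depth
from scipy.spatial.transform import Rotation
d=np.load("pics/top_a.npy");c=arm.get_calibration("top");v,u=np.mgrid[:400,:640]
P=np.stack([(u-c["intrinsics"][0,2])/c["intrinsics"][0,0]*d,(v-c["intrinsics"][1,2])/c["intrinsics"][1,1]*d,d],-1)@c["pose"][:3,:3].T+c["pose"][:3,3]
m=(abs(P[...,2]-.075)<.006)&(P[...,1]>-.06)&(P[...,1]<.13)&(P[...,0]>.4)&(P[...,0]<.62)
q=P[m][:,:2].astype(np.float32);print("rim rect",cv2.minAreaRect(q),len(q))
m=(P[...,2]>.1)&(P[...,2]<.21)&(P[...,1]>-.06)&(P[...,1]<.13)&(P[...,0]>.5)&(P[...,0]<.7)
q=P[m];n=np.linalg.svd(q-q.mean(0))[2][2];print("lid",q.mean(0),n,q.min(0),q.max(0))
m=(P[...,2]>.01)&(P[...,2]<.06)&(abs(P[...,1]-.255)<.05)&(abs(P[...,0]-.475)<.05);q=P[m];print("garlic pts",q.min(0),q.max(0))
E
```

```text
garlic [0.4797 0.26   0.0218] [0.4794 0.2599 0.022 ]
red [ 0.5381 -0.0796  0.0744] [ 0.5378 -0.079   0.08  ]
blue [ 0.4703 -0.0844  0.0756] [ 0.47   -0.0839  0.08  ]
lip [0.6268 0.0398 0.2376]
(302, 189) [0.5744 0.1105 0.075 ]
(304.4, 242.4) [0.4228 0.0991 0.075 ]
(357, 239.5) [ 0.4352 -0.0489  0.075 ]
(355, 188) [ 0.5815 -0.0407  0.075 ]
(379.6, 187.6) [ 0.587 -0.113  0.058]
(383, 238.6) [ 0.4405 -0.1244  0.058 ]
rim rect ((0.5070213079452515, 0.022607602179050446), (0.15315702557563782, 0.16869667172431946), 4.72864294052124) 654
lid [0.60095134 0.03977104 0.15689819] [-0.96174499 -0.07303531  0.26403109] [ 0.57935758 -0.03516905  0.10005266] [0.62194317 0.11401788 0.20997545]
garlic pts [0.45845482 0.23714136 0.01777612] [0.50318538 0.28502511 0.05183119]
```

{"fn": "drive_tool", "kwargs": {
  "moves": [1.9,3.6,0,0,0,-4.5,3.8,7.2,0,0,0,-9,5.7,10.8,0,0,0,-13.5,7.6,14.4,0,0,0,-18,9.5,18,0,0,0,-22.3],
  "fingers": 1,
  "newtons": 8
}}

```text
time: 0.52
tool_pos: [0.3861, -0.3994, 0.2919]
tcp_rot: [[0.998, 0.07, -0.0], [0.07, -0.998, 0.0], [-0.0, -0.0, -1.0]]
contact_force: [-0.0, -0.0, 0.5]
opening: 0.0869
grasp_force: 0.0
```

{"fn": "drive_tool", "kwargs": {
  "moves": [1.9,3.6,0,0,0,0,3.8,7.2,0,0,0,0,5.7,10.8,0,0,0,0,7.6,14.4,0,0,0,0,9.4,18,0,0,0,0]
}}

```text
time: 0.93
tool_pos: [0.4802, -0.2193, 0.2922]
tcp_rot: [[0.997, 0.074, -0.0], [0.074, -0.997, -0.0], [-0.0, 0.0, -1.0]]
contact_force: [0.9, -0.1, -0.0]
opening: 0.0872
grasp_force: 0.0
```

{"fn": "drive_tool", "kwargs": {
  "moves": [0,4,0,0,0,0,0,8,0,0,0,0,0,12,0,0,0,0,0,16,0,0,0,0,0,20,0,0,0,0]
}}

```text
time: 1.35
tool_pos: [0.4791, -0.0194, 0.2921]
tcp_rot: [[0.997, 0.074, -0.0], [0.074, -0.997, -0.0], [-0.0, 0.0, -1.0]]
contact_force: [1.1, -0.5, 0.3]
opening: 0.0874
grasp_force: 0.0
```

{"fn": "drive_tool", "kwargs": {
  "moves": [0,4,0,0,0,0,0,8,0,0,0,0,0,12,0,0,0,0,0,16,0,0,0,0,0,20,0,0,0,0]
}}

```text
time: 1.77
tool_pos: [0.4792, 0.1805, 0.2922]
tcp_rot: [[0.997, 0.074, 0.0], [0.074, -0.997, -0.0], [0.0, 0.0, -1.0]]
contact_force: [1.3, 0.4, -0.1]
opening: 0.0871
grasp_force: 0.0
```

{"fn": "drive_tool", "kwargs": {
  "moves": [0,4,0,0,0,0,0,8,0,0,0,0,0,8,-4,0,0,0,0,8,-8,0,0,0,0,8,-12,0,0,0]
}}

```text
time: 2.18
tool_pos: [0.4794, 0.2596, 0.1709]
tcp_rot: [[0.997, 0.076, 0.001], [0.076, -0.997, 0.001], [0.001, -0.001, -1.0]]
contact_force: [1.3, -0.4, -1.0]
opening: 0.0868
grasp_force: 0.0
```

{"fn": "drive_tool", "kwargs": {
  "moves": [0,0,-3,0,0,0,0,0,-5.5,0,0,0,0,0,-7.5,0,0,0,0,0,-9,0,0,0,0,0,-9.5,0,0,0]
}}

```text
time: 2.6
tool_pos: [0.4783, 0.2578, 0.0745]
tcp_rot: [[0.997, 0.075, -0.004], [0.075, -0.997, -0.002], [-0.004, 0.001, -1.0]]
contact_force: [-0.9, -0.2, 0.4]
opening: 0.087
grasp_force: 0.0
```

{"fn": "drive_tool", "kwargs": {
  "moves": [0,0,0,0,0,0,0,0,0,0,0,0,0,0,0,0,0,0,0,0,0,0,0,0,0,0,0,0,0,0],
  "fingers": -1,
  "newtons": 6
}}

```text
time: 3.02
tool_pos: [0.4802, 0.2589, 0.0782]
tcp_rot: [[0.997, 0.074, 0.001], [0.074, -0.997, 0.001], [0.002, -0.0, -1.0]]
contact_force: [-0.8, 0.1, 0.5]
opening: 0.0613
grasp_force: 0.0
```

{"fn": "drive_tool", "kwargs": {
  "moves": [0,0,0,0,0,0,0,0,0,0,0,0,0,0,0,0,0,0,0,0,0,0,0,0,0,0,0,0,0,0]
}}

```text
time: 3.43
tool_pos: [0.48, 0.2589, 0.0776]
tcp_rot: [[0.997, 0.075, 0.001], [0.075, -0.997, 0.0], [0.001, -0.0, -1.0]]
contact_force: [-0.6, -0.4, 5.0]
opening: 0.0482
grasp_force: 6.0
```

{"fn": "drive_tool", "kwargs": {
  "moves": [0,0,1,0,0,0,0,0,3,0,0,0,0,0,6,0,0,0,0,0,9,0,0,0,0,0,11,0,0,0]
}}

```text
time: 3.85
tool_pos: [0.4799, 0.2592, 0.1903]
tcp_rot: [[0.997, 0.075, 0.002], [0.075, -0.997, 0.001], [0.002, -0.001, -1.0]]
contact_force: [0.7, 0.2, -0.4]
opening: 0.0481
grasp_force: 6.0
```

{"fn": "drive_tool", "kwargs": {
  "moves": [0.2,-3,0,0,0,0,0.4,-7,0,0,0,0,0.7,-11,0,0,0,0,0.9,-15,0,0,0,0,1.1,-19,0,0,0,0]
}}

```text
time: 4.27
tool_pos: [0.4903, 0.0669, 0.1879]
tcp_rot: [[0.997, 0.075, 0.0], [0.075, -0.997, 0.0], [0.0, 0.0, -1.0]]
contact_force: [1.3, -0.6, -0.4]
opening: 0.0481
grasp_force: 6.0
```

{"fn": "drive_tool", "kwargs": {
  "moves": [0.2,-2,0,0,0,0,0.2,-3.2,0,0,0,0,0.2,-3.2,0,0,0,0,0.2,-3.2,-1,0,0,0,0.2,-3.2,-3,0,0,0]
}}

```text
time: 4.68
tool_pos: [0.494, 0.0381, 0.1587]
tcp_rot: [[0.997, 0.075, 0.004], [0.075, -0.997, 0.001], [0.004, -0.0, -1.0]]
contact_force: [0.5, -0.5, -0.2]
opening: 0.0477
grasp_force: 6.0
```

```bash
python3 - <<'E'
from h import *
snap("b")
a=cv2.imread("pics/top_b.png")[150:260,280:400]; b=cv2.imread("pics/side_b.png")[140:265,240:360]
cv2.imwrite("pics/c3.png",np.hstack([cv2.resize(a,(400,400)),cv2.resize(b,(400,400))]))
print(arm.get_state()["tool_pos"],arm.get_state()["grasp_force"])
E
```

```text
[0.49088893 0.03802948 0.1546162 ] 6.000077213393524
```

View pics/c3.png

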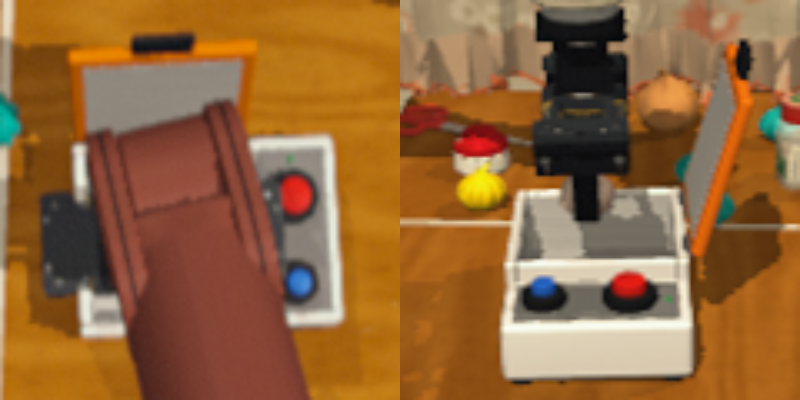

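The gripper is centred over the pan with the garlic held between the fingers. It is clear of the lid and of the buttons, so I can lower it.

{"fn": "drive_tool", "kwargs": {
  "moves": [0,0,-2,0,0,0,0,0,-3.5,0,0,0,0,0,-4.5,0,0,0,0,0,-5.2,0,0,0,0,0,-5.6,0,0,0]
}}

```text
time: 5.2
tool_pos: [0.4925, 0.0374, 0.1007]
tcp_rot: [[0.997, 0.075, -0.001], [0.075, -0.997, 0.0], [-0.001, -0.0, -1.0]]
contact_force: [-0.7, 0.3, -0.3]
opening: 0.048
grasp_force: 6.0
```

{"fn": "drive_tool", "kwargs": {
  "moves": [0,0,-0.1,0,0,0,0,0,-0.2,0,0,0,0,0,-0.2,0,0,0]
}}

```text
time: 5.45
tool_pos: [0.4931, 0.0368, 0.0997]
tcp_rot: [[0.997, 0.075, 0.001], [0.075, -0.997, 0.0], [0.001, -0.0, -1.0]]
contact_force: [0.1, 0.6, 0.2]
opening: 0.0477
grasp_force: 6.0
```

{"fn": "drive_tool", "kwargs": {
  "moves": [0,0,-0.3,0,0,0,0,0,-0.5,0,0,0,0,0,-0.6,0,0,0,0,0,-0.6,0,0,0]
}}

```text
time: 5.78
tool_pos: [0.4926, 0.0366, 0.0931]
tcp_rot: [[0.997, 0.074, -0.0], [0.074, -0.997, 0.0], [-0.0, -0.0, -1.0]]
contact_force: [0.3, -0.8, -0.5]
opening: 0.0484
grasp_force: 6.0
```

{"fn": "drive_tool", "kwargs": {
  "moves": [0,0,-0.1,0,0,0,0,0,-0.1,0,0,0,0,0,-0.1,0,0,0,0,0,-0.1,0,0,0,0,0,-0.1,0,0,0],
  "fingers": 0.5
}}

```text
time: 6.2
tool_pos: [0.4928, 0.0367, 0.0923]
tcp_rot: [[0.997, 0.075, 0.0], [0.075, -0.997, 0.0], [0.0, -0.0, -1.0]]
contact_force: [0.1, 0.9, -0.6]
opening: 0.0641
grasp_force: 0.0
```

{"fn": "drive_tool", "kwargs": {
  "moves": [0,0,0,0,0,0,0,0,0.5,0,0,0,0,0,1.5,0,0,0,0,0,4,0,0,0,0,0,7,0,0,0]
}}

```text
time: 6.62
tool_pos: [0.4917, 0.0367, 0.1625]
tcp_rot: [[0.997, 0.075, -0.003], [0.075, -0.997, 0.0], [-0.003, -0.001, -1.0]]
contact_force: [0.8, -1.0, 0.2]
opening: 0.0656
grasp_force: 0.0
```

{"fn": "drive_tool", "kwargs": {
  "moves": [0,0,4,0,0,0,0,0,8,0,0,0,0,0,12,0,0,0,0,0,16,0,0,0,0,0,19.5,0,0,0],
  "fingers": -1
}}

```text
time: 7.03
tool_pos: [0.4923, 0.0371, 0.3613]
tcp_rot: [[0.997, 0.075, 0.003], [0.075, -0.997, -0.0], [0.003, 0.0, -1.0]]
contact_force: [1.2, -0.8, 0.6]
opening: 0.0397
grasp_force: 0.0
```

```bash
python3 - <<'E'
from h import *
snap("c")
a=cv2.imread("pics/top_c.png")[150:260,280:400]; b=cv2.imread("pics/side_c.png")[40:265,200:440]
cv2.imwrite("pics/c4.png",np.hstack([cv2.resize(a,(400,400)),cv2.resize(b,(400,400))]))
print(arm.get_state()["tool_pos"])
E
```

```text
[0.49429689 0.03749785 0.36456936]
```

View pics/c4.png

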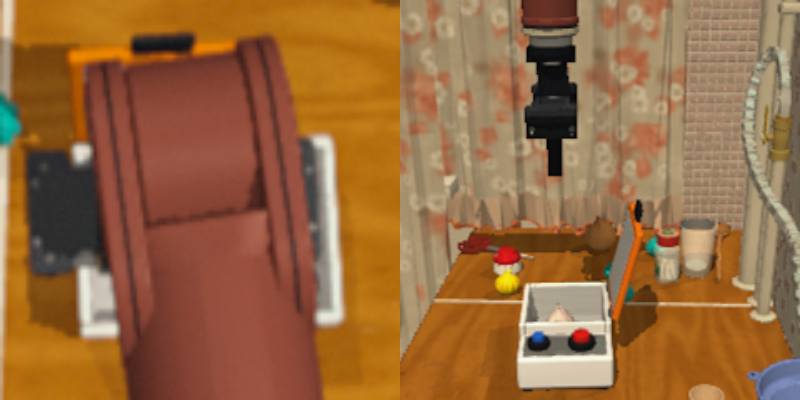

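The garlic stands in the pan, with its stalk visible at about (558,312) of the crop. The gripper is empty and well above the lid. Next I go behind the lid.

{"fn": "drive_tool", "kwargs": {
  "moves": [4,0.2,0,0,0,0,8,0.4,0,0,0,0,12,0.5,0,0,0,0,16,0.6,0,0,0,0,20,0.8,0,0,0,0]
}}

```text
time: 7.55
tool_pos: [0.6943, 0.0442, 0.3578]
tcp_rot: [[0.997, 0.074, 0.0], [0.074, -0.997, -0.0], [0.0, 0.0, -1.0]]
contact_force: [0.9, 0.2, 0.7]
opening: 0.0026
grasp_force: 0.0
```

{"fn": "drive_tool", "kwargs": {
  "moves": [0,0,-3,0,0,0,0,0,-6,0,0,0,0,0,-8.5,0,0,0,0,0,-10,0,0,0,0,0,-10,0,0,0]
}}

```text
time: 7.97
tool_pos: [0.6911, 0.0443, 0.2534]
tcp_rot: [[0.997, 0.075, -0.006], [0.075, -0.997, -0.0], [-0.006, -0.0, -1.0]]
contact_force: [-0.3, 0.6, -0.3]
opening: 0.0004
grasp_force: 0.0
```

{"fn": "drive_tool", "kwargs": {
  "moves": [-2,-0.1,1,0,0,0,-4,-0.3,1,0,0,0,-6,-0.4,1,0,0,0,-7.5,-0.5,1,0,0,0,-9,-0.6,1,0,0,0]
}}

```text
time: 8.38
tool_pos: [0.6026, 0.0389, 0.2699]
tcp_rot: [[0.997, 0.075, 0.004], [0.075, -0.997, 0.0], [0.004, 0.0, -1.0]]
contact_force: [2.6, -0.2, 2.2]
opening: 0.0005
grasp_force: 0.8
```

{"fn": "drive_tool", "kwargs": {
  "moves": [-1.7,-0.1,0,0,0,0,-3.4,-0.2,-0.3,0,0,0,-5,-0.4,-0.7,0,0,0,-6.5,-0.5,-1.2,0,0,0,-7.9,-0.6,-2,0,0,0]
}}

```text
time: 8.8
tool_pos: [0.5239, 0.033, 0.2499]
tcp_rot: [[0.997, 0.075, 0.004], [0.075, -0.997, -0.0], [0.004, 0.001, -1.0]]
contact_force: [1.7, 0.7, 1.7]
opening: 0.0005
grasp_force: 0.7
```

```bash
python3 - <<'E'
from h import *
snap("d")
a=cv2.imread("pics/top_d.png")[150:260,280:400]; b=cv2.imread("pics/side_d.png")[110:265,230:390]
cv2.imwrite("pics/c5.png",np.hstack([cv2.resize(a,(400,400)),cv2.resize(b,(400,400))]))
s=arm.get_state();print(s["tool_pos"],s["contact_force"])
E
```

```text
[0.52242975 0.03271623 0.24841719] [ 0.43908204  0.31876209 -0.5582976 ]
```

View pics/c5.png

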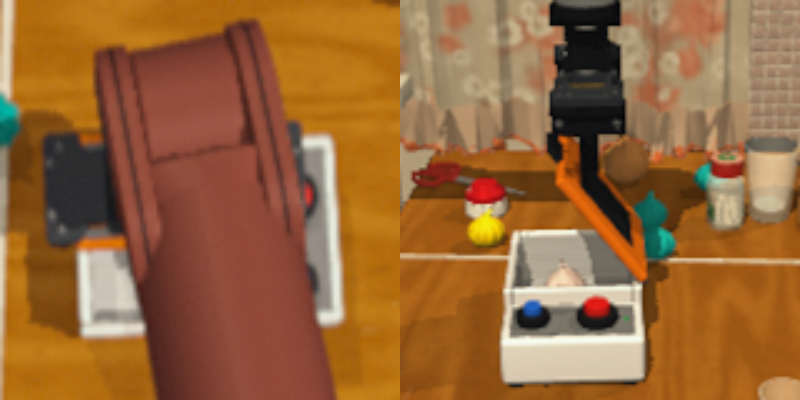

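The lid is folding down at about 50°, the finger riding on its outer face, and the garlic is in the pan. I continue along the arc.

{"fn": "drive_tool", "kwargs": {
  "moves": [-1.2,-0.1,-0.8,0,0,0,-2.4,-0.2,-2,0,0,0,-3.4,-0.3,-3.2,0,0,0,-4.2,-0.3,-4.6,0,0,0,-4.9,-0.4,-6,0,0,0]
}}

```text
time: 9.32
tool_pos: [0.4758, 0.029, 0.1886]
tcp_rot: [[0.997, 0.075, 0.003], [0.075, -0.997, -0.0], [0.003, 0.0, -1.0]]
contact_force: [0.9, 0.3, 0.8]
opening: 0.0004
grasp_force: 0.4
```

{"fn": "drive_tool", "kwargs": {
  "moves": [-0.4,0,-1.2,0,0,0,-0.6,0,-2.2,0,0,0,-0.7,-0.1,-2.8,0,0,0,-0.7,-0.1,-3.1,0,0,0,-0.7,-0.1,-3.3,0,0,0]
}}

```text
time: 9.73
tool_pos: [0.4684, 0.0279, 0.1573]
tcp_rot: [[0.997, 0.074, -0.0], [0.074, -0.997, -0.001], [-0.001, 0.001, -1.0]]
contact_force: [-24.7, -2.7, 59.6]
opening: 0.0004
grasp_force: 29.5
```

{"fn": "drive_tool", "kwargs": {
  "moves": [0,0,0.4,0,0,0,0,0,1.5,0,0,0,0,0,4,0,0,0,0,0,7,0,0,0,0,0,7,0,0,0]
}}

```text
time: 10.15
tool_pos: [0.4707, 0.0283, 0.2302]
tcp_rot: [[0.997, 0.075, 0.008], [0.075, -0.997, 0.0], [0.008, 0.0, -1.0]]
contact_force: [1.7, -0.1, -0.2]
opening: 0.0009
grasp_force: 0.0
```

{"fn": "drive_tool", "kwargs": {
  "moves": [2,-3,0,0,0,0,4,-6,0,0,0,0,6,-9,0,0,0,0,7,-10.8,0,0,0,0,7,-10.8,0,0,0,0]
}}

```text
time: 10.57
tool_pos: [0.5397, -0.0855, 0.2246]
tcp_rot: [[0.998, 0.068, 0.001], [0.068, -0.998, -0.001], [0.001, 0.001, -1.0]]
contact_force: [-0.0, -0.6, -0.1]
opening: 0.0005
grasp_force: 0.0
```

```bash
python3 - <<'E'
from h import *
snap("e")
a=cv2.imread("pics/top_e.png")[150:260,280:400]; b=cv2.imread("pics/side_e.png")[165:265,250:350]
cv2.imwrite("pics/c6.png",np.hstack([cv2.resize(a,(400,400)),cv2.resize(b,(400,400))]))
s=arm.get_state();print(s["tool_pos"],s["contact_force"])
for p in [(308,215),(310,225),(306,205),(310,235)]: print(pt("top","e",*p))
E
```

```text
[ 0.53826655 -0.0807541   0.22452854] [-0.19478724  1.21287486 -0.49434037]
[0.4995 0.0911 0.0869]
[0.4715 0.0846 0.0887]
[0.5274 0.0975 0.0898]
[0.4435 0.0838 0.0891]
```

View pics/c6.png

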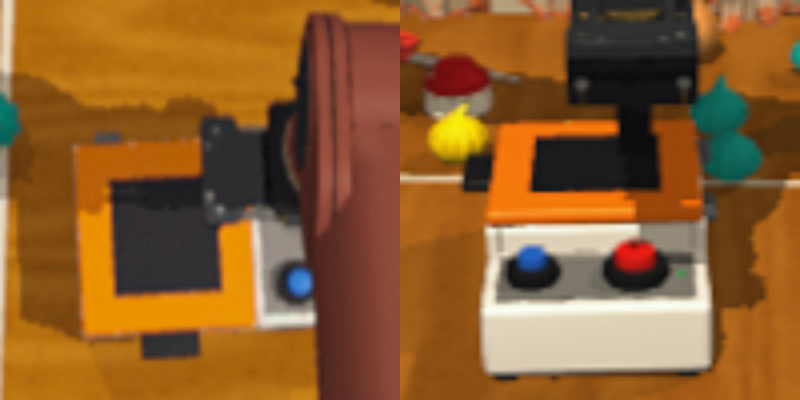

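The lid is level, its top at about 0.089 m across the panel, and the fingers stand above the red button. I'll press it now.

{"fn": "drive_tool", "kwargs": {
  "moves": [0,0.1,-2.5,0,0,0,0,0.1,-5,0,0,0,0,0.1,-6.5,0,0,0,0,0.1,-7,0,0,0,0,0.1,-7,0,0,0]
}}

```text
time: 11.08
tool_pos: [0.5371, -0.0781, 0.1536]
tcp_rot: [[0.997, 0.076, -0.002], [0.076, -0.997, 0.001], [-0.002, -0.001, -1.0]]
contact_force: [-0.7, 0.2, -0.2]
opening: 0.0005
grasp_force: 0.0
```

{"fn": "drive_tool", "kwargs": {
  "moves": [0,0,-0.3,0,0,0,0,0,-0.6,0,0,0,0,0,-0.6,0,0,0]
}}

```text
time: 11.33
tool_pos: [0.5385, -0.079, 0.1491]
tcp_rot: [[0.997, 0.075, 0.002], [0.075, -0.997, -0.0], [0.002, 0.0, -1.0]]
contact_force: [0.9, 1.6, 2.5]
opening: 0.0002
grasp_force: 1.0
```

{"fn": "drive_tool", "kwargs": {
  "moves": [0,0,-0.3,0,0,0,0,0,-0.5,0,0,0,0,0,-0.6,0,0,0,0,0,-0.7,0,0,0,0,0,-0.7,0,0,0]
}}

```text
time: 11.75
tool_pos: [0.5387, -0.0791, 0.1438]
tcp_rot: [[0.997, 0.075, 0.002], [0.075, -0.997, -0.001], [0.002, 0.001, -1.0]]
contact_force: [-6.0, 2.3, 23.6]
opening: -0.0001
grasp_force: 11.9
```

The button is on its stop (23 N, 6 mm down). I'll hold it, then release.

{"fn": "drive_tool", "kwargs": {
  "moves": [0,0,0,0,0,0,0,0,0,0,0,0,0,0,0,0,0,0,0,0,0,0,0,0,0,0,0,0,0,0]
}}

```text
time: 12.17
tool_pos: [0.5387, -0.079, 0.1438]
tcp_rot: [[0.997, 0.075, 0.002], [0.075, -0.997, -0.001], [0.002, 0.001, -1.0]]
contact_force: [-6.7, 2.4, 24.8]
opening: 0.0009
grasp_force: 12.1
```

{"fn": "drive_tool", "kwargs": {
  "moves": [0,0,0.5,0,0,0,0,0,2,0,0,0,0,0,5,0,0,0,0,0,8,0,0,0,0,0,12,0,0,0]
}}

```text
time: 12.58
tool_pos: [0.5364, -0.0795, 0.2606]
tcp_rot: [[0.997, 0.074, -0.004], [0.074, -0.997, 0.001], [-0.004, -0.001, -1.0]]
contact_force: [1.1, -0.3, -0.3]
opening: 0.0004
grasp_force: 0.0
```

{"fn": "drive_tool", "kwargs": {
  "moves": [0,-4,0,0,0,0,0,-8,0,0,0,0,0,-12,0,0,0,0,0,-14,0,0,0,0,0,-14,0,0,0,0]
}}

```text
time: 13.0
tool_pos: [0.5362, -0.2259, 0.2606]
tcp_rot: [[0.998, 0.066, -0.001], [0.066, -0.998, -0.002], [-0.001, 0.002, -1.0]]
contact_force: [0.0, -1.1, -0.5]
opening: 0.0004
grasp_force: 0.0
```

```bash
python3 - <<'E'
from h import *
snap("f")
a=cv2.imread("pics/top_f.png")[150:260,280:400]; b=cv2.imread("pics/side_f.png")[165:265,250:350]
cv2.imwrite("pics/c7.png",np.hstack([cv2.resize(a,(400,400)),cv2.resize(b,(400,400))]))
for p in [(310,235),(306,200),(350,232),(348,192),(368,203),(370,228)]: print(pt("top","f",*p))
E
```

```text
[0.4436 0.0838 0.0875]
[0.5419 0.098  0.0862]
[ 0.4551 -0.0278  0.0881]
[ 0.5679 -0.0202  0.0867]
[ 0.5389 -0.0778  0.0801]
[ 0.4683 -0.0845  0.08  ]
```

View pics/c7.png

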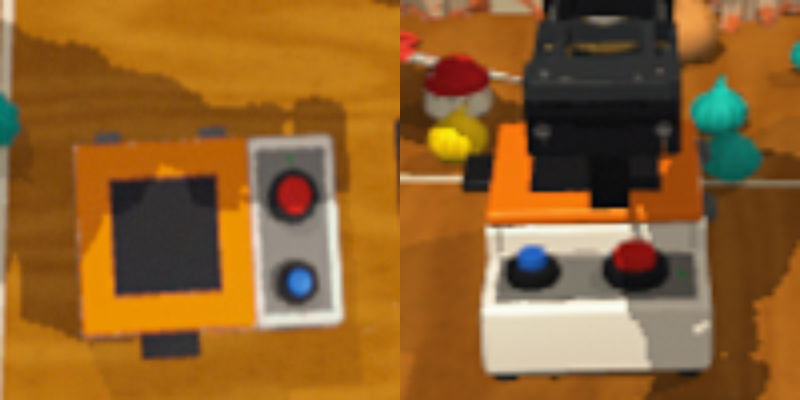

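The lid is level and shut, both buttons are up at 0.080 m, and the gripper is clear.

```bash
python3 -c "
from rig import arm
print(arm.close_job())"
```

```text
the job is handed in; nothing more can be done
None
```

I lowered the garlic into the pan, folded the lid shut, pressed and released the red button, and handed the job in at about 13 s; the judge returned no verdict.

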